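Release, push in and re-lock the shuttle carriage of an inspection microscope

ROBOT

A 6-joint arm with a two-finger parallel gripper is mounted at the origin on the work surface. World frame = base frame: x ahead of the robot, y to its left, z up, the work surface at z = 0. Lengths are in mm, angles in degrees, forces in N, time in s.
With the tool pointing down it reaches from about 275 to 975 mm from the base axis. Payload 8.4 kg.
Tool frame: the origin (TCP) lies between the finger pads; the fingertips stand 17 mm ahead of it and the grasp point (between the pads) lies 2 mm behind it; z points along the fingers, y is the line along which they close (so a half turn about z gives the same grasp; the last joint's range is limited). The gripper opens to 92 mm and grips with 3 to 60 N. Pads are 20 mm wide; open, the fingers measure 128 mm over their backs; the gripper's body (75 mm by 189 mm) begins 69 mm behind the grasp point.
Start: joints at [-73.648, 20.225, 93.587, -0, 66.188, -0.138], TCP at [177.401, -599.297, 231.583] pointing down, gripper open.
Joint ranges: [-150.9, 150.9], [-52.94, 120.26], [3.33, 152.33], [-74.26, 254.26], [0, 154.13], [-172.89, 172.89]. Speed limits (degrees/s): [127.2, 127.2, 159.86, 180, 180, 180].

INTERFACE

Orientations are given as [roll, pitch, yaw] about the fixed x, y, z axes, in that order (R = Rz(yaw) Ry(pitch) Rx(roll)).
In Python, from station import monitor, camera, finish_job gives the robot as it stands.
- The arm moves only by the tool servo_tool, never from a script. Its argument "motion" is a list of rows, each an object of numbers: "x", "y", "z": the shift along the tool's x, y, z in mm; "ax", "ay", "az": the turn, a rotation vector about the tool's x, y, z in rad; "grip": the closure in counts, from 0 (fully open) to 255 (shut). In form: [{"x": .., "y": .., "z": .., "ax": .., "ay": .., "az": .., "grip": ..}, ...]. A call has 1 to 20 rows; each row shifts and turns the commanded pose from where the row before left it, along the tool's axes as they then stand; what a row does not reach is not made up. A row lasts 1/10 s, in which the tool goes at most 50 mm and 8.59 degrees, less where a joint would pass 70% of its speed; a pose out of reach is approached as far as the arm can. A call with a gripper value outside its range is refused whole. The fingers move at their own pace and stop on an object; the grip force is fixed at half the most. Time passes only in rows, so rows that do not move let the fingers close. It gives the time, the measured TCP pose, the force, the opening and the grip force at its end, in the units of the state.
- monitor.get_state(): the state, without advancing time (a new reading comes with each control period).
- camera(name): name is "scene" or "top" or "wrist"; returns a dict with "frame" (420x560x3 uint8, red, green, blue), "vfov" (degrees; the focal length in pixels is half the picture's height over the tangent of half this angle, whatever the lens; pixels are square), "cx", "cy" (the principal point, pixels), "R" (3x3) and "t" (3): a world point X has camera coordinates R X + t; the wrist camera has in their place "mount" (4x4, takes a point from camera to tool coordinates, whose origin is the TCP and whose axes are the flange's). Camera axes: x right, y down, z forward; pixel columns grow to the right and rows downward; lengths in mm; the calibration is good to about 2 mm. A picture is of the moment at which its call begins: read the wrist's pose just before it. There is no depth.
- finish_job(): hands the job in; it is judged then, once.
The state is a dict: "t": time; "joint_pos": joint angles; "joint_velocities": joint speeds; "effort": joint torques, N m; "eef_pos": TCP position; "tool_rot": TCP orientation; "wrist_force": force on the tool from outside, world axes, zero at the start; "moment": the same for the moment, N m; "gripper_width": opening from 0.0 (shut) to 1.0 (fully open); "grip_force": force on a finger pad.
Only numpy, scipy, OpenCV 4.12 (cv2) and the standard library are available. Lean on these libraries where they do the work, as an engineer would, in place of code of your own. Each camera call takes 0.05 s, during which the arm holds its last target. There are 200 camera calls.

TASK

The carriage of the inspection microscope, with an LED board in its nest, is held in its loading position by a cam lock. Working with the fingertips only, swing the red-gripped cam lever right over to release the carriage, push the carriage by its blue plate in under the objective until it meets its stop, then swing the lever back fully to lock it there. Do not lift or grip anything, do not force the carriage or the lever, and leave the board in its nest and the microscope and everything around it undisturbed.

Things in the scene. Friction and masses are not known exactly. Their poses are not given: they have to be found in the camera images.
- stage: Grey base plate of the microscope, fixed to the bench, 470 x 265 x 15 mm (x -180..290, y -75..190). Stage frame: origin on the bench under the middle of the carriage guide, z up, x along the guide the way the carriage is pushed in, y towards the cam side. Guide rails beside the carriage are 32 mm high. The cam axis is at x 0, y 58; the microscope's optical axis at x 190, y 0 (all mm).
- carriage (a joint): Carriage position in m along the stage's +x: 0 = loading position (as found), 0.080 = home against its end stop, nest under the objective. About 2.5 N friction; stays where it is left. Steel plate 270 x 70 x 10 mm, top at z 32 mm, with a notch in its cam side for each of the two positions; with the cam's high land in a notch it can move only about 2 mm either way.
- push_plate (a point): Middle of the rear face of the blue upright push plate at the carriage's rear end; moves with the carriage (stage frame x -125, y -3, z 60 mm in loading position). The plate is 60 mm wide across the guide, 8 mm thick, from z 32 to 80 mm above the bench. The rear face looks to the stage's -x and is pushed towards +x; the space behind it is free above z 32 mm.
- cam_lever (a joint): Cam lever angle in rad: 0 = locked (as found, within about 0.12), 2.18 = fully released at its stop; the carriage is free above 1.9. Clockwise from above releases. In the stage frame the lever points from the cam axis at 150 degrees (anticlockwise from +x; rearwards and outwards) when locked, at 25 degrees (forwards and outwards) when released. Friction 0.12 N m; stays where it is left.
- lever_grip (a point): Middle of the red upright round grip of the cam lever, on the grip's axis, 70 mm above the bench; moves on a circle of radius 75 mm about the cam axis. The grip is 22 mm in diameter, free from z 48 to 94 mm; below it the flat lever arm (13 mm wide, z 39..46) runs to the cam axis. To be pushed sideways along its circle (1.6 N).
- cam_pivot (a point): Point on the vertical cam axis at the top of the brass cam plate (z 31.5 mm). Cam plate: base circle radius 15 mm, high land radius 30 mm over 110 degrees, turning in the plane of the carriage. The black hub above it has radius 14 mm and reaches z 53 mm. The high land enters the notch again only if the carriage is within about 2 mm of loading position or home.
- microscope: White stereo microscope on the base plate; must not be bumped. Stage frame, mm: column radius 15 at x 190, y 150, to z 335; round head radius 48, underside z 138, over x 190, y 0; focus knobs x 142..238 at y 135, z 205; two eyepieces lean towards -y as far as y -100, top z about 350, the highest point. Origin = that of the stage.
- led_board: Loose LED board on the carriage: square aluminium plate 40 x 40 x 4 mm with a yellow light spot 16 mm across, 30 g; origin at the centre of its underside. It lies in the nest and rides along.
- nest (a point): Centre of the floor of the nest on the carriage (stage x = 110, y = -3, z = 32 mm in loading position): 44 x 44 mm inside, black walls 6 mm high.
- jar: Bystander: amber glass jar with black cap, 38 mm in diameter, 58 mm high, on the base plate (z = 15). Origin at the centre of its underside.
- dust_cap: Bystander: black round dust cap, 50 mm in diameter, 18 mm high, on the base plate. Origin at the centre of its underside.
- spare_led: Bystander: round aluminium LED disc with yellow centre, 42 mm in diameter, 5 mm thick, on the base plate. Origin at the centre of its underside.
- bulb_holder: Bystander: white lamp bulb standing in a round ceramic lampholder, 74 mm in diameter, 128 mm high, on the bench. Origin at the centre of its underside.
- acrylic_block: Bystander: clear faceted acrylic block, 90 x 48 x 36 mm, on the bench. Origin at the centre of its underside.
- slide_case: Bystander: flat black case with clear lid, 114 x 69 x 26 mm, on the bench. Origin at the centre of its underside.
- screwdriver: Bystander: screwdriver with green handle, 170 mm long, lying on the bench. Origin under its middle, x axis along it.
Things that resemble listed ones, but are neither listed nor needed, are in the scene too. What is shaped like the led_board but purple is not meant.

How it is judged:
By the outcome, as a careful person would: the job done as asked, in the order asked, and still so for the second after the job is handed in, with the robot touching nothing.
It also fails if it takes over 72 s, if anything falls off the work surface, if the arm or the gripper's body presses on something with over 40 N, if the wrist force passes 120 N, or if a joint passes its speed limit or range.

## Working session

There is one attempt and no reset: what is moved stays moved. The work goes in short steps, Python scripts to look and compute and a tool call to move; the robot and the scene stay as the last step left them, time stands still between calls to the robot, and variables do not carry over. Pictures are saved under pics/ and viewed, at most 10 in all, crops included, and the job is handed in when it is done.

Besides the shell and the picture viewer there is one more tool, called after "Emit:" by a JSON object that holds its "fn" and its "kwargs". servo_tool: Moves the arm, as the interface text tells. Its arguments: {"type":"object","properties":{"motion":{"type":"array","items":{"type":"object","properties":{"x":{"type":"number"},"y":{"type":"number"},"z":{"type":"number"},"ax":{"type":"number"},"ay":{"type":"number"},"az":{"type":"number"},"grip":{"type":"number"}}}}},"required":["motion"]}

```bash
mkdir -p pics; python3 - <<'E'
from station import monitor, camera
import cv2, pickle
s=monitor.get_state(); print(s)
d={}
for n in ("scene","top"):
    c=camera(n); d[n]=c; print(n,c["vfov"],c["cx"],c["cy"],c["R"],c["t"])
    cv2.imwrite(f"pics/{n}0.png",cv2.resize(c["frame"][:,:,::-1],(800,600),interpolation=cv2.INTER_CUBIC))
pickle.dump(d,open("cams.pkl","wb"))
E
```

```text
{'t': 0.0, 'joint_pos': array([-7.36469341e+01,  2.02639423e+01,  9.36280201e+01, -2.55850388e-04,
        6.61867546e+01, -1.37454473e-01]), 'joint_velocities': array([-0.04488738, -0.03528504,  0.09460663, -0.03221014,  0.02559532,
       -0.04416156]), 'effort': array([-3.20458903e-04, -5.93854058e+01, -3.34219229e+01,  6.97773532e-02,
        2.34930095e-02, -1.45688787e-04]), 'eef_pos': array([ 177.28036584, -598.85121678,  230.85568936]), 'tool_rot': array([-1.79921283e+02,  4.50817474e-05,  1.64906239e+01]), 'wrist_force': array([ 0.09320417, -0.89687225,  0.37702738]), 'moment': array([-0.02446275, -0.02043646, -0.02313322]), 'grip_force': 0.0, 'gripper_width': 1.003148467544124}
scene 57.138300978264446 278.49978868822996 206.30317425808065 [[-0.72229467  0.6915665  -0.005117  ]
 [ 0.64502587  0.67098034 -0.36568703]
 [-0.2494635  -0.26743439 -0.93072381]] [ 383.10474375 -379.26026463 1059.23676848]
top 46.035381507061885 281.57839070735736 208.09378390272778 [[ 0.1465616  -0.98918235  0.006163  ]
 [-0.96724318 -0.14461087 -0.20863443]
 [ 0.20726873  0.02461668 -0.97797428]] [  3.24836932 573.71618228 866.78857305]
```

View pics/scene0.png

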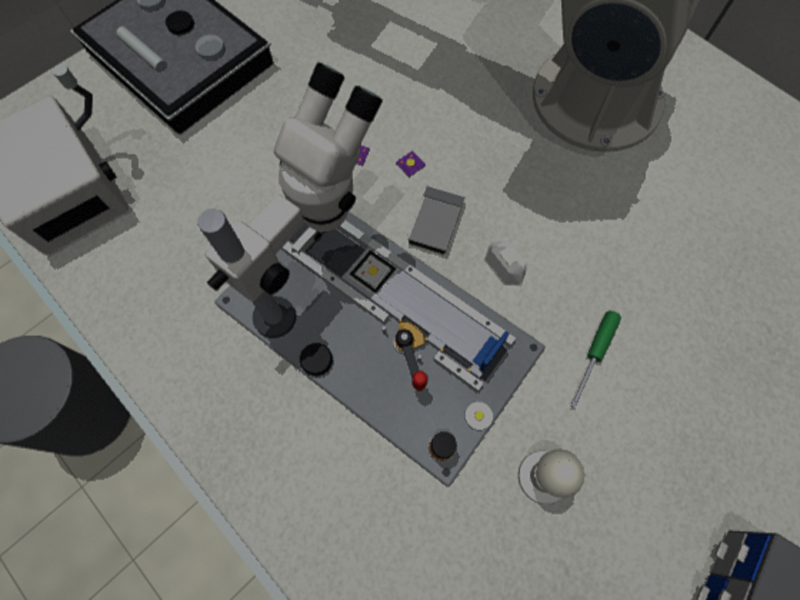

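View pics/top0.png

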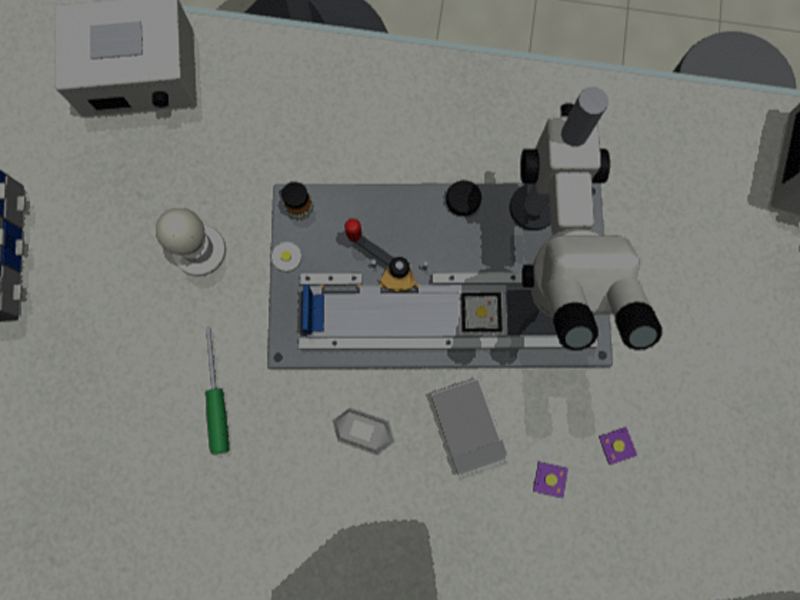

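The scene view shows the red grip at (420,380), hub (404,338), blue plate (490,350), nest (373,270) and base corners (545,347), (449,486), (218,300). In the top view the grip is at (353,230), hub (399,267), blue plate (312,310), nest (481,312) and base corners (274,184), (269,367), (612,366).

```bash
cat > h.py <<'E'
import numpy as np, pickle
from scipy.optimize import least_squares
C=pickle.load(open("cams.pkl","rb"))
def proj(c,X):
    f=210/np.tan(np.radians(c["vfov"])/2); p=X@np.array(c["R"]).T+np.array(c["t"])
    return f*p[:,:2]/p[:,2:]+[c["cx"],c["cy"]]
def S2W(p,S):
    S=np.atleast_2d(np.array(S,float)); a=np.radians(p[2]); c,s=np.cos(a),np.sin(a)
    return np.c_[p[0]+c*S[:,0]-s*S[:,1],p[1]+s*S[:,0]+c*S[:,1],S[:,2]]
E
python3 - <<'E'
from h import *
obs={"top":[(274,184,-180,190,15),(269,367,-180,-75,15),(612,366,290,-75,15),(481,312,110,-3,36),(399,265,0,58,53)],
"scene":[(545,347,-180,-75,15),(449,486,-180,190,15),(217,300,290,190,15),(373,270,110,-3,36),(404,337,0,58,53)]}
def res(p):
    r=[]
    for n,o in obs.items():
        o=np.array(o,float); r.append(proj(C[n],S2W(p,o[:,2:]))-o[:,:2]*.7)
    return np.concatenate(r)
s=min((least_squares(lambda p:res(p).ravel(),[500,-100,y0],loss="soft_l1",x_scale=[100,100,50]) for y0 in (-90,0,90,180)),key=lambda s:s.cost)
print(s.x,s.cost);print(res(s.x).round(1))
np.save("p.npy",s.x)
# grip top z 94
g={"top":(353,225),"scene":(420,377)}
def gr(a): 
    t=np.radians(150-np.degrees(a[0])); X=S2W(s.x,[[75*np.cos(t),58+75*np.sin(t),85]])
    return np.concatenate([(proj(C[n],X)-np.array(g[n])*.7).ravel() for n in g])
q=least_squares(gr,[0]); print(q.x,q.fun)
for n,S in dict(grip=[-65,95.5,70],cam=[0,58,31],push=[-125,-3,60],grel=[68,89.7,70],head=[190,0,138]).items(): print(n,S2W(s.x,S).round(1))
E
```

```text
[554.22392181  89.80389226 -81.36533413] 7.472836957933617
[[-0.9 -1.1]
 [-2.2  0.7]
 [ 1.1  0.6]
 [ 0.   0. ]
 [ 0.1  0. ]
 [ 1.1 -1.1]
 [-0.8  0.9]
 [-3.1  0.2]
 [-0.2  0.3]
 [-0.  -0.9]]
[0.10812418] [-0.23479099  0.72922638 -0.57551516  0.75580891]
grip [[638.9 168.4  70. ]]
cam [[611.6  98.5  31. ]]
push [[532.5 212.9  60. ]]
grel [[653.1  36.   70. ]]
head [[582.7 -98.  138. ]]
```

```bash
cat >> h.py <<'E'
P=np.load("p.npy")
def goto(S,yaw_s,mm=40):
    """S stage xyz, yaw_s stage angle of tool x (deg). prints total shift in present tool axes, and turn"""
    from station import monitor
    from scipy.spatial.transform import Rotation as R
    s=monitor.get_state(); W=S2W(P,[S])[0]; r=s["tool_rot"]; Rt=R.from_euler("xyz",r,degrees=True)
    d=Rt.inv().apply(W-s["eef_pos"]); Rn=R.from_euler("xyz",[180,0,yaw_s+P[2]],degrees=True)
    v=(Rt.inv()*Rn).as_rotvec()
    a=np.radians(P[2]);f=s["wrist_force"]
    print("t",round(s["t"],1),"stage now",W2S(s["eef_pos"]).round(1),"yaw_s",round(r[2]-P[2],1),"F_stage",np.round([f[0]*np.cos(a)+f[1]*np.sin(a),-f[0]*np.sin(a)+f[1]*np.cos(a),f[2]],1),"shift",d.round(1),"turn",v.round(3),"j",s["joint_pos"].round(0))
def W2S(w):
    a=np.radians(P[2]); d=np.array(w)-[P[0],P[1],0]; c,s=np.cos(a),np.sin(a)
    return np.array([c*d[0]+s*d[1],-s*d[0]+c*d[1],d[2]])
E
```

Emit:
{"fn": "servo_tool", "kwargs": {"motion": [{"z": -50, "grip": 255}, {"z": -50, "grip": 255}, {"z": -50, "grip": 255}, {"z": -50, "grip": 255}, {"x": 22.4, "y": -35, "grip": 255}, {"x": 22.4, "y": -35, "grip": 255}, {"x": 22.4, "y": -35, "grip": 255}, {"x": 22.4, "y": -35, "grip": 255}, {"x": 22.4, "y": -35, "grip": 255}, {"x": 22.4, "y": -35, "grip": 255}, {"x": 22.4, "y": -35, "grip": 255}, {"x": 22.4, "y": -35, "grip": 255}, {"x": 22.4, "y": -35, "grip": 255}, {"x": 22.4, "y": -35, "grip": 255}, {"x": 22.4, "y": -35, "grip": 255}, {"x": 22.4, "y": -35, "grip": 255}, {"x": 22.4, "y": -35, "grip": 255}, {"x": 22.4, "y": -35, "grip": 255}, {"x": 22.4, "y": -35, "grip": 255}]}}

```text
validation failed for argument at $.mo...
```

```bash
python3 -c "
from h import *
goto([-82,74,430],310)"
```

```text
t 0.1 stage now [ 624.3 -476.1  230.9] yaw_s 97.9 F_stage [-0.2  0.5  0. ] shift [ 641.4 -624.7 -198.3] turn [-0.000e+00  2.000e-03  2.581e+00] j [-74.  20.  94.  -0.  66.  -0.]
```

Emit:
{"fn": "servo_tool", "kwargs": {"motion": [{"x": 0, "y": 0, "z": -50, "ax": 0, "ay": 0, "az": 0, "grip": 255}, {"x": 0, "y": 0, "z": -50, "ax": 0, "ay": 0, "az": 0, "grip": 255}, {"x": 0, "y": 0, "z": -50, "ax": 0, "ay": 0, "az": 0, "grip": 255}, {"x": 0, "y": 0, "z": -50, "ax": 0, "ay": 0, "az": 0, "grip": 255}]}}

```text
t: 0.5
eef_pos: [177.3, -598.8, 433.3]
tool_rot: [-180.0, 0.0, 16.5]
wrist_force: [0.2, -1.1, 0.5]
gripper_width: 0.678
grip_force: 0.0
```

Emit:
{"fn": "servo_tool", "kwargs": {"motion": [{"x": 22.4, "y": -35, "z": 0, "ax": 0, "ay": 0, "az": 0, "grip": 255}, {"x": 22.4, "y": -35, "z": 0, "ax": 0, "ay": 0, "az": 0, "grip": 255}, {"x": 22.4, "y": -35, "z": 0, "ax": 0, "ay": 0, "az": 0, "grip": 255}, {"x": 22.4, "y": -35, "z": 0, "ax": 0, "ay": 0, "az": 0, "grip": 255}, {"x": 22.4, "y": -35, "z": 0, "ax": 0, "ay": 0, "az": 0, "grip": 255}, {"x": 22.4, "y": -35, "z": 0, "ax": 0, "ay": 0, "az": 0, "grip": 255}, {"x": 22.4, "y": -35, "z": 0, "ax": 0, "ay": 0, "az": 0, "grip": 255}, {"x": 22.4, "y": -35, "z": 0, "ax": 0, "ay": 0, "az": 0, "grip": 255}, {"x": 22.4, "y": -35, "z": 0, "ax": 0, "ay": 0, "az": 0, "grip": 255}, {"x": 22.4, "y": -35, "z": 0, "ax": 0, "ay": 0, "az": 0, "grip": 255}, {"x": 22.4, "y": -35, "z": 0, "ax": 0, "ay": 0, "az": 0, "grip": 255}, {"x": 22.4, "y": -35, "z": 0, "ax": 0, "ay": 0, "az": 0, "grip": 255}, {"x": 22.4, "y": -35, "z": 0, "ax": 0, "ay": 0, "az": 0, "grip": 255}, {"x": 22.4, "y": -35, "z": 0, "ax": 0, "ay": 0, "az": 0, "grip": 255}, {"x": 22.4, "y": -35, "z": 0, "ax": 0, "ay": 0, "az": 0, "grip": 255}]}}

```text
t: 2.0
eef_pos: [350.4, 1.2, 431.6]
tool_rot: [180.0, -0.0, 16.5]
wrist_force: [0.5, -2.0, 0.1]
gripper_width: 0.009
grip_force: 0.0
```

```bash
python3 -c "
from h import *
goto([-82,74,430],310)"
```

```text
t 2.0 stage now [  57.  -214.8  431.6] yaw_s 97.9 F_stage [2.1 0.2 0.1] shift [305.1 -98.2   1.7] turn [-0.    -0.     2.581] j [ -0. -15. 106.  -0.  89.  73.]
```

Emit:
{"fn": "servo_tool", "kwargs": {"motion": [{"x": 38, "y": -12.3, "z": 0, "ax": 0, "ay": 0, "az": 0, "grip": 255}, {"x": 38, "y": -12.3, "z": 0, "ax": 0, "ay": 0, "az": 0, "grip": 255}, {"x": 38, "y": -12.3, "z": 0, "ax": 0, "ay": 0, "az": 0, "grip": 255}, {"x": 38, "y": -12.3, "z": 0, "ax": 0, "ay": 0, "az": 0, "grip": 255}, {"x": 38, "y": -12.3, "z": 0, "ax": 0, "ay": 0, "az": 0, "grip": 255}, {"x": 38, "y": -12.3, "z": 0, "ax": 0, "ay": 0, "az": 0, "grip": 255}, {"x": 38, "y": -12.3, "z": 0, "ax": 0, "ay": 0, "az": 0, "grip": 255}, {"x": 38, "y": -12.3, "z": 0, "ax": 0, "ay": 0, "az": 0, "grip": 255}, {"x": 0, "y": 0, "z": 40, "ax": 0, "ay": 0, "az": -0.14, "grip": 255}, {"x": 0, "y": 0, "z": 40, "ax": 0, "ay": 0, "az": -0.14, "grip": 255}, {"x": 0, "y": 0, "z": 40, "ax": 0, "ay": 0, "az": -0.14, "grip": 255}, {"x": 0, "y": 0, "z": 40, "ax": 0, "ay": 0, "az": -0.14, "grip": 255}, {"x": 0, "y": 0, "z": 40, "ax": 0, "ay": 0, "az": 0, "grip": 255}, {"x": 0, "y": 0, "z": 40, "ax": 0, "ay": 0, "az": 0, "grip": 255}, {"x": 0, "y": 0, "z": 0, "ax": 0, "ay": 0, "az": 0, "grip": 255}]}}

```text
t: 3.5
eef_pos: [610.4, 179.0, 185.8]
tool_rot: [-179.7, 0.5, 48.6]
wrist_force: [-0.6, 0.7, 0.3]
gripper_width: 0.005
grip_force: 0.0
```

```bash
python3 -c "
from h import *
goto([-93,75,74],130)"
```

```text
t 3.5 stage now [-79.8  68.9 185.8] yaw_s 129.9 F_stage [-0.8 -0.5  0.3] shift [ 14.1  -5.6 111.7] turn [-0.006  0.009 -0.001] j [16. 24. 94.  0. 62. 58.]
```

Emit:
{"fn": "servo_tool", "kwargs": {"motion": [{"x": 14, "y": -6, "z": 0, "ax": 0, "ay": 0, "az": 0, "grip": 255}, {"x": 0, "y": 0, "z": 30, "ax": 0, "ay": 0, "az": 0, "grip": 255}, {"x": 0, "y": 0, "z": 30, "ax": 0, "ay": 0, "az": 0, "grip": 255}, {"x": 0, "y": 0, "z": 25, "ax": 0, "ay": 0, "az": 0, "grip": 255}, {"x": 0, "y": 0, "z": 15, "ax": 0, "ay": 0, "az": 0, "grip": 255}, {"x": 0, "y": 0, "z": 10, "ax": 0, "ay": 0, "az": 0, "grip": 255}, {"x": 0, "y": 0, "z": 0, "ax": 0, "ay": 0, "az": 0, "grip": 255}, {"x": 0, "y": 0, "z": 0, "ax": 0, "ay": 0, "az": 0, "grip": 255}]}}

```text
t: 4.3
eef_pos: [619.9, 195.0, 82.9]
tool_rot: [179.9, -0.1, 48.6]
wrist_force: [-0.2, 0.5, 0.9]
gripper_width: 0.004
grip_force: 0.0
```

```bash
python3 -c "
from h import *
goto([-61,102,72],130)
from station import camera
import cv2
a=camera('wrist')['frame'];b=camera('scene')['frame'][150:360,220:420]
cv2.imwrite('pics/w1.png',cv2.hconcat([cv2.resize(a,(420,315)),cv2.resize(b,(300,315))])[:,:,::-1])"
```

```text
t 4.3 stage now [-94.2  80.7  82.9] yaw_s 129.9 F_stage [-0.5 -0.2  0.9] shift [-5.  39.1 11. ] turn [ 0.001 -0.002 -0.001] j [17. 32. 97.  0. 52. 59.]
```

View pics/w1.png

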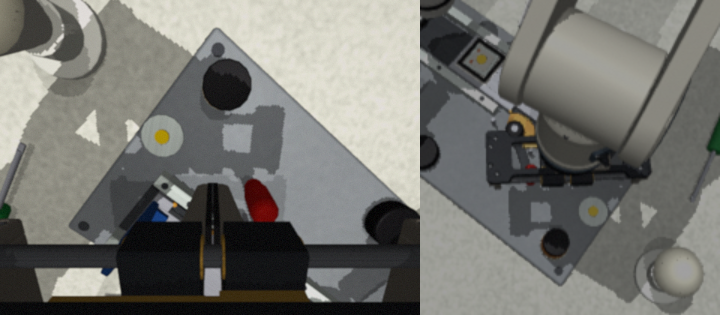

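Emit:
{"fn": "servo_tool", "kwargs": {"motion": [{"x": 0, "y": 0, "z": 10, "ax": 0, "ay": 0, "az": -0.12, "grip": 255}, {"x": 0, "y": 0, "z": 0, "ax": 0, "ay": 0, "az": -0.12, "grip": 255}, {"x": -14.5, "y": 0, "z": 0, "ax": 0, "ay": 0, "az": 0, "grip": 255}, {"x": 0, "y": 3, "z": 0, "ax": 0, "ay": 0, "az": 0, "grip": 255}, {"x": 0, "y": 3, "z": 0, "ax": 0, "ay": 0, "az": 0, "grip": 255}, {"x": 1.85, "y": 5.3, "z": 0, "ax": 0, "ay": 0, "az": 0.07, "grip": 255}, {"x": 1.85, "y": 5.3, "z": 0, "ax": 0, "ay": 0, "az": 0.07, "grip": 255}, {"x": 1.85, "y": 5.3, "z": 0, "ax": 0, "ay": 0, "az": 0.07, "grip": 255}, {"x": 1.85, "y": 5.3, "z": 0, "ax": 0, "ay": 0, "az": 0.07, "grip": 255}]}}

```text
t: 5.3
eef_pos: [639.6, 173.5, 72.0]
tool_rot: [-180.0, -0.0, 46.0]
wrist_force: [-2.8, 0.7, 0.9]
gripper_width: 0.001
grip_force: 0.9
```

```bash
cat >> h.py <<'E'
def polar(r=29):
    from station import monitor
    s=monitor.get_state(); p=W2S(s["eef_pos"]); y=s["tool_rot"][2]-P[2]; a=np.radians(y); d=p[:2]-[0,58]
    print("t",round(s["t"],1),"stage",p.round(1),"yaw_s",round(y,1),"radial",round(d@[np.cos(a),np.sin(a)],1),"tang",round(d@[np.sin(a),-np.cos(a)],1),"j6",s["joint_pos"][5].round(0),"F tool x,y",(s["wrist_force"][:2]@[[np.cos(a+np.radians(P[2])),np.sin(a+np.radians(P[2]))],[np.sin(a+np.radians(P[2])),-np.cos(a+np.radians(P[2]))]]).round(1))
E
sed -i 's/(s\["wrist_force"\]\[:2\]@\(.*\))\.round(1))$/(np.array(\1)@s["wrist_force"][:2]).round(1))/' h.py
python3 -c "
from h import *
polar()
from station import camera
import cv2
a=camera('wrist')['frame'];b=camera('top')['frame'][100:310,150:460]
cv2.imwrite('pics/w2.png',cv2.hconcat([cv2.resize(a,(400,300)),cv2.resize(b,(400,300))])[:,:,::-1])"
```

```text
t 5.3 stage [-69.9  97.   72. ] yaw_s 127.3 radial 73.4 tang -31.9 j6 59.0 F tool x,y [-1.4 -2.5]
```

View pics/w2.png

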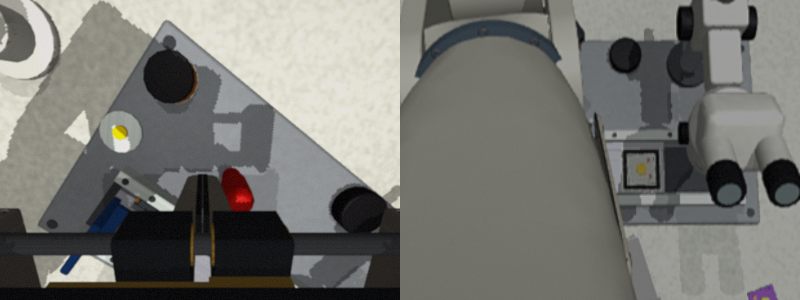

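Emit:
{"fn": "servo_tool", "kwargs": {"motion": [{"x": 1.85, "y": 5.3, "z": 0, "ax": 0, "ay": 0, "az": 0.07, "grip": 255}, {"x": 1.85, "y": 5.3, "z": 0, "ax": 0, "ay": 0, "az": 0.07, "grip": 255}, {"x": 1.85, "y": 5.3, "z": 0, "ax": 0, "ay": 0, "az": 0.07, "grip": 255}, {"x": 1.85, "y": 5.3, "z": 0, "ax": 0, "ay": 0, "az": 0.07, "grip": 255}, {"x": 1.85, "y": 5.3, "z": 0, "ax": 0, "ay": 0, "az": 0.07, "grip": 255}, {"x": 1.85, "y": 5.3, "z": 0, "ax": 0, "ay": 0, "az": 0.07, "grip": 255}, {"x": 1.85, "y": 5.3, "z": 0, "ax": 0, "ay": 0, "az": 0.07, "grip": 255}, {"x": 1.85, "y": 5.3, "z": 0, "ax": 0, "ay": 0, "az": 0.07, "grip": 255}, {"x": 1.85, "y": 5.3, "z": 0, "ax": 0, "ay": 0, "az": 0.07, "grip": 255}, {"x": 1.85, "y": 5.3, "z": 0, "ax": 0, "ay": 0, "az": 0.07, "grip": 255}, {"x": 1.85, "y": 5.3, "z": 0, "ax": 0, "ay": 0, "az": 0.07, "grip": 255}, {"x": 1.85, "y": 5.3, "z": 0, "ax": 0, "ay": 0, "az": 0.07, "grip": 255}]}}

```text
t: 6.6
eef_pos: [685.0, 126.2, 72.0]
tool_rot: [-180.0, -0.1, -2.0]
wrist_force: [1.2, 2.0, -1.1]
gripper_width: 0.004
grip_force: 1.0
```

```bash
python3 -c "
from h import *
polar()"
```

```text
t 6.6 stage [-16.4 134.7  72. ] yaw_s 79.4 radial 72.4 tang -30.2 j6 102.0 F tool x,y [ 1.2 -2. ]
```

Emit:
{"fn": "servo_tool", "kwargs": {"motion": [{"x": 2.2, "y": 5.3, "z": 0, "ax": 0, "ay": 0, "az": 0.07, "grip": 255}, {"x": 2.2, "y": 5.3, "z": 0, "ax": 0, "ay": 0, "az": 0.07, "grip": 255}, {"x": 2.2, "y": 5.3, "z": 0, "ax": 0, "ay": 0, "az": 0.07, "grip": 255}, {"x": 2, "y": 5.3, "z": 0, "ax": 0, "ay": 0, "az": 0.07, "grip": 255}, {"x": 2, "y": 5.3, "z": 0, "ax": 0, "ay": 0, "az": 0.07, "grip": 255}, {"x": 2, "y": 5.3, "z": 0, "ax": 0, "ay": 0, "az": 0.07, "grip": 255}, {"x": 2, "y": 5.3, "z": 0, "ax": 0, "ay": 0, "az": 0.07, "grip": 255}, {"x": 2, "y": 5.3, "z": 0, "ax": 0, "ay": 0, "az": 0.07, "grip": 255}, {"x": 2, "y": 5.3, "z": 0, "ax": 0, "ay": 0, "az": 0.07, "grip": 255}, {"x": 2, "y": 5.3, "z": 0, "ax": 0, "ay": 0, "az": 0.07, "grip": 255}, {"x": 0, "y": 0, "z": 0, "ax": 0, "ay": 0, "az": 0, "grip": 255}]}}

```text
t: 7.7
eef_pos: [685.5, 70.0, 71.8]
tool_rot: [-180.0, -0.0, -42.0]
wrist_force: [0.5, 0.7, 0.2]
gripper_width: 0.003
grip_force: 0.0
```

```bash
python3 -c "
from h import *
polar()
from station import camera
import cv2
a=camera('wrist')['frame'];b=camera('scene')['frame'][50:260,130:440]
cv2.imwrite('pics/w3.png',cv2.hconcat([cv2.resize(a,(400,300)),cv2.resize(b,(400,300))])[:,:,::-1])"
```

```text
t 7.7 stage [ 39.3 126.9  71.8] yaw_s 39.4 radial 74.1 tang -28.3 j6 138.0 F tool x,y [-0.1 -0.9]
```

View pics/w3.png

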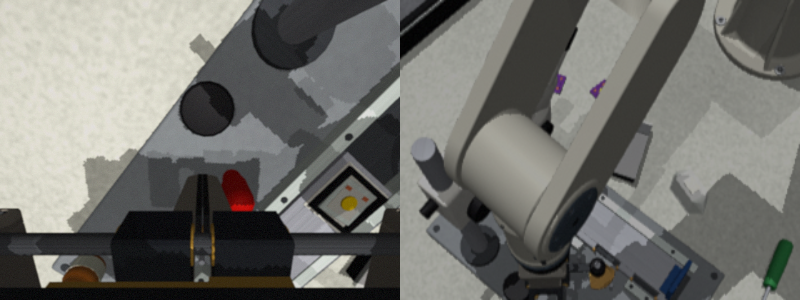

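Emit:
{"fn": "servo_tool", "kwargs": {"motion": [{"x": 1, "y": 2.65, "z": 0, "ax": 0, "ay": 0, "az": 0.035, "grip": 255}, {"x": 1, "y": 2.65, "z": 0, "ax": 0, "ay": 0, "az": 0.035, "grip": 255}, {"x": 1, "y": 2.65, "z": 0, "ax": 0, "ay": 0, "az": 0.035, "grip": 255}, {"x": 1, "y": 2.65, "z": 0, "ax": 0, "ay": 0, "az": 0.035, "grip": 255}, {"x": 1, "y": 2.65, "z": 0, "ax": 0, "ay": 0, "az": 0.035, "grip": 255}, {"x": 0, "y": 2, "z": 0, "ax": 0, "ay": 0, "az": 0, "grip": 255}, {"x": 0, "y": 0, "z": 0, "ax": 0, "ay": 0, "az": 0, "grip": 255}]}}

```text
t: 8.5
eef_pos: [678.1, 56.4, 71.7]
tool_rot: [-180.0, -0.0, -51.8]
wrist_force: [0.5, 0.7, -0.2]
gripper_width: 0.006
grip_force: 0.5
```

```bash
python3 -c "
from h import *
polar()"
```

```text
t 8.5 stage [ 51.6 117.4  71.7] yaw_s 29.5 radial 74.2 tang -26.3 j6 146.0 F tool x,y [-0.2 -0.8]
```

Emit:
{"fn": "servo_tool", "kwargs": {"motion": [{"x": 0, "y": 1, "z": 0, "ax": 0, "ay": 0, "az": 0.015, "grip": 255}, {"x": 0, "y": 1, "z": 0, "ax": 0, "ay": 0, "az": 0, "grip": 255}]}}

```text
t: 8.7
eef_pos: [676.8, 55.1, 71.8]
tool_rot: [-180.0, -0.0, -52.8]
wrist_force: [1.5, -0.1, -0.9]
gripper_width: 0.004
grip_force: 0.9
```

Emit:
{"fn": "servo_tool", "kwargs": {"motion": [{"x": 0, "y": 1, "z": 0, "ax": 0, "ay": 0, "az": 0, "grip": 255}, {"x": 0, "y": 0, "z": 0, "ax": 0, "ay": 0, "az": 0, "grip": 255}]}}

```text
t: 8.9
eef_pos: [675.6, 54.4, 71.7]
tool_rot: [-180.0, -0.0, -52.8]
wrist_force: [1.4, 0.4, 0.5]
gripper_width: 0.006
grip_force: 0.8
```

Emit:
{"fn": "servo_tool", "kwargs": {"motion": [{"x": 0, "y": 1, "z": 0, "ax": 0, "ay": 0, "az": 0, "grip": 255}, {"x": 0, "y": 0, "z": 0, "ax": 0, "ay": 0, "az": 0, "grip": 255}]}}

```text
t: 9.1
eef_pos: [674.7, 53.8, 71.6]
tool_rot: [180.0, -0.0, -52.8]
wrist_force: [1.9, 0.2, 1.6]
gripper_width: 0.003
grip_force: 0.8
```

```bash
python3 -c "
from h import *
polar()"
```

```text
t 9.1 stage [ 53.7 113.7  71.6] yaw_s 28.5 radial 73.7 tang -23.3 j6 147.0 F tool x,y [ 1.  -1.6]
```

Emit:
{"fn": "servo_tool", "kwargs": {"motion": [{"x": 0, "y": 1, "z": 0, "ax": 0, "ay": 0, "az": 0, "grip": 255}, {"x": 0, "y": 0, "z": 0, "ax": 0, "ay": 0, "az": 0, "grip": 255}]}}

```text
t: 9.3
eef_pos: [674.4, 53.5, 71.8]
tool_rot: [-179.9, -0.0, -52.8]
wrist_force: [4.4, 1.2, -0.6]
gripper_width: 0.005
grip_force: 2.1
```

Emit:
{"fn": "servo_tool", "kwargs": {"motion": [{"x": 0, "y": 1, "z": 0, "ax": 0, "ay": 0, "az": 0, "grip": 255}, {"x": 0, "y": 0, "z": 0, "ax": 0, "ay": 0, "az": 0, "grip": 255}]}}

```text
t: 9.5
eef_pos: [674.3, 53.4, 71.8]
tool_rot: [-179.8, -0.0, -52.8]
wrist_force: [6.1, 3.9, -1.6]
gripper_width: -0.002
grip_force: 3.7
```

```bash
python3 -c "
from h import *
polar()"
```

```text
t 9.5 stage [ 54.  113.2  71.8] yaw_s 28.5 radial 73.8 tang -22.7 j6 147.0 F tool x,y [ 0.6 -7.2]
```

Emit:
{"fn": "servo_tool", "kwargs": {"motion": [{"x": 0, "y": -4, "z": 0, "ax": 0, "ay": 0, "az": 0, "grip": 255}, {"x": 0, "y": -6, "z": 0, "ax": 0, "ay": 0, "az": 0, "grip": 255}, {"x": 0, "y": 0, "z": -15, "ax": 0, "ay": 0, "az": 0, "grip": 255}, {"x": 0, "y": 0, "z": -20, "ax": 0, "ay": 0, "az": 0, "grip": 255}, {"x": 0, "y": 0, "z": -25, "ax": 0, "ay": 0, "az": 0, "grip": 255}, {"x": 0, "y": 0, "z": 0, "ax": 0, "ay": 0, "az": 0, "grip": 255}]}}

```text
t: 10.1
eef_pos: [683.2, 58.8, 136.0]
tool_rot: [-179.7, -0.2, -52.8]
wrist_force: [0.0, 0.9, 0.6]
gripper_width: 0.011
grip_force: 0.0
```

```bash
python3 -c "
from h import *
goto([-165,-3,132],90)"
```

```text
t 10.1 stage now [ 50.  122.8 136. ] yaw_s 28.5 F_stage [-0.9  0.2  0.6] shift [-249.     7.9    3.2] turn [-0.002 -0.005 -1.073] j [  5.  31.  90.  -0.  59. 148.]
```

Emit:
{"fn": "servo_tool", "kwargs": {"motion": [{"x": -31, "y": 1, "z": 0, "ax": 0, "ay": 0, "az": 0, "grip": 255}, {"x": -31, "y": 1, "z": 0, "ax": 0, "ay": 0, "az": 0, "grip": 255}, {"x": -31, "y": 1, "z": 0, "ax": 0, "ay": 0, "az": 0, "grip": 255}, {"x": -31, "y": 1, "z": 0, "ax": 0, "ay": 0, "az": 0, "grip": 255}, {"x": -31, "y": 1, "z": 0, "ax": 0, "ay": 0, "az": 0, "grip": 255}, {"x": -31, "y": 1, "z": 0, "ax": 0, "ay": 0, "az": 0, "grip": 255}, {"x": -31, "y": 1, "z": 0, "ax": 0, "ay": 0, "az": 0, "grip": 255}, {"x": -31, "y": 1, "z": 0, "ax": 0, "ay": 0, "az": 0, "grip": 255}, {"x": 0, "y": 0, "z": 0, "ax": 0, "ay": 0, "az": -0.134, "grip": 255}, {"x": 0, "y": 0, "z": 0, "ax": 0, "ay": 0, "az": -0.134, "grip": 255}, {"x": 0, "y": 0, "z": 0, "ax": 0, "ay": 0, "az": -0.134, "grip": 255}, {"x": 0, "y": 0, "z": 0, "ax": 0, "ay": 0, "az": -0.134, "grip": 255}, {"x": 0, "y": 0, "z": 0, "ax": 0, "ay": 0, "az": -0.134, "grip": 255}, {"x": 0, "y": 0, "z": 0, "ax": 0, "ay": 0, "az": -0.134, "grip": 255}, {"x": 0, "y": 0, "z": 0, "ax": 0, "ay": 0, "az": -0.134, "grip": 255}, {"x": 0, "y": 0, "z": 0, "ax": 0, "ay": 0, "az": -0.134, "grip": 255}, {"x": 0, "y": 0, "z": 0, "ax": 0, "ay": 0, "az": 0, "grip": 255}]}}

```text
t: 11.8
eef_pos: [524.5, 251.3, 131.5]
tool_rot: [180.0, 0.0, 8.7]
wrist_force: [-0.5, 0.7, -0.2]
gripper_width: 0.007
grip_force: 0.0
```

```bash
python3 -c "
from h import *
goto([-155,-3,66],90)
from station import camera
import cv2
a=camera('wrist')['frame'];b=camera('scene')['frame'][130:340,180:490]
cv2.imwrite('pics/w4.png',cv2.hconcat([cv2.resize(a,(400,300)),cv2.resize(b,(400,300))])[:,:,::-1])"
```

```text
t 11.8 stage now [-164.1   -5.1  131.5] yaw_s 90.1 F_stage [-0.8 -0.4 -0.2] shift [ 2.2  9.1 65.5] turn [0.    0.001 0.001] j [ 25.  23. 104.  -0.  53. 107.]
```

View pics/w4.png

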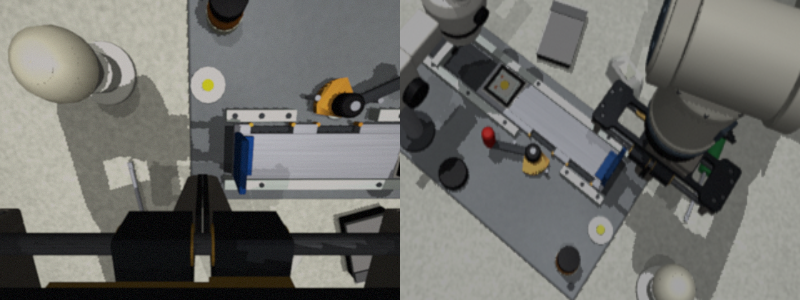

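The lever points forward, fully released, and the fingers are behind the blue plate. Lowering, then closing the gap.

Emit:
{"fn": "servo_tool", "kwargs": {"motion": [{"x": 2, "y": 0, "z": 20, "ax": 0, "ay": 0, "az": 0, "grip": 255}, {"x": 0, "y": 0, "z": 20, "ax": 0, "ay": 0, "az": 0, "grip": 255}, {"x": 0, "y": 0, "z": 15, "ax": 0, "ay": 0, "az": 0, "grip": 255}, {"x": 0, "y": 0, "z": 10, "ax": 0, "ay": 0, "az": 0, "grip": 255}, {"x": 0, "y": 5, "z": 0, "ax": 0, "ay": 0, "az": 0, "grip": 255}, {"x": 0, "y": 5, "z": 0, "ax": 0, "ay": 0, "az": 0, "grip": 255}, {"x": 0, "y": 4, "z": 0, "ax": 0, "ay": 0, "az": 0, "grip": 255}, {"x": 0, "y": 3, "z": 0, "ax": 0, "ay": 0, "az": 0, "grip": 255}, {"x": 0, "y": 3, "z": 0, "ax": 0, "ay": 0, "az": 0, "grip": 255}, {"x": 0, "y": 3, "z": 0, "ax": 0, "ay": 0, "az": 0, "grip": 255}, {"x": 0, "y": 3, "z": 0, "ax": 0, "ay": 0, "az": 0, "grip": 255}]}}

```text
t: 13.0
eef_pos: [531.0, 226.3, 66.9]
tool_rot: [-180.0, -0.0, 8.6]
wrist_force: [-1.4, 3.2, 2.2]
gripper_width: 0.003
grip_force: 1.4
```

```bash
python3 -c "
from h import *
goto([-63,-3,66],90)"
```

```text
t 13.0 stage now [-138.4   -2.5   66.9] yaw_s 89.9 F_stage [-3.4 -0.9  2.2] shift [-0.4 75.4  0.9] turn [-0.001 -0.001 -0.001] j [ 23.  28. 107.   0.  46. 104.]
```

Emit:
{"fn": "servo_tool", "kwargs": {"motion": [{"x": 0, "y": 4, "z": 0, "ax": 0, "ay": 0, "az": 0, "grip": 255}, {"x": 0, "y": 4, "z": 0, "ax": 0, "ay": 0, "az": 0, "grip": 255}, {"x": 0, "y": 4, "z": 0, "ax": 0, "ay": 0, "az": 0, "grip": 255}, {"x": 0, "y": 4, "z": 0, "ax": 0, "ay": 0, "az": 0, "grip": 255}, {"x": 0, "y": 4, "z": 0, "ax": 0, "ay": 0, "az": 0, "grip": 255}, {"x": 0, "y": 4, "z": 0, "ax": 0, "ay": 0, "az": 0, "grip": 255}, {"x": 0, "y": 4, "z": 0, "ax": 0, "ay": 0, "az": 0, "grip": 255}, {"x": 0, "y": 4, "z": 0, "ax": 0, "ay": 0, "az": 0, "grip": 255}, {"x": 0, "y": 4, "z": 0, "ax": 0, "ay": 0, "az": 0, "grip": 255}, {"x": 0, "y": 4, "z": 0, "ax": 0, "ay": 0, "az": 0, "grip": 255}, {"x": 0, "y": 4, "z": 0, "ax": 0, "ay": 0, "az": 0, "grip": 255}, {"x": 0, "y": 4, "z": 0, "ax": 0, "ay": 0, "az": 0, "grip": 255}, {"x": 0, "y": 4, "z": 0, "ax": 0, "ay": 0, "az": 0, "grip": 255}, {"x": 0, "y": 4, "z": 0, "ax": 0, "ay": 0, "az": 0, "grip": 255}, {"x": 0, "y": 4, "z": 0, "ax": 0, "ay": 0, "az": 0, "grip": 255}, {"x": 0, "y": 3, "z": 0, "ax": 0, "ay": 0, "az": 0, "grip": 255}, {"x": 0, "y": 2, "z": 0, "ax": 0, "ay": 0, "az": 0, "grip": 255}, {"x": 0, "y": 0, "z": 0, "ax": 0, "ay": 0, "az": 0, "grip": 255}]}}

```text
t: 14.8
eef_pos: [540.0, 161.3, 66.4]
tool_rot: [180.0, 0.1, 8.6]
wrist_force: [0.6, -0.1, -0.1]
gripper_width: 0.008
grip_force: 0.1
```

```bash
python3 -c "
from h import *
goto([-63,-3,66],90)"
```

```text
t 14.8 stage now [-72.8  -3.3  66.4] yaw_s 89.9 F_stage [ 0.2  0.6 -0.1] shift [0.3 9.8 0.4] turn [ 0.     0.001 -0.001] j [ 16.  27. 108.  -0.  45.  98.]
```

Emit:
{"fn": "servo_tool", "kwargs": {"motion": [{"x": 0, "y": 1.5, "z": 0, "ax": 0, "ay": 0, "az": 0, "grip": 255}, {"x": 0, "y": 1.5, "z": 0, "ax": 0, "ay": 0, "az": 0, "grip": 255}, {"x": 0, "y": 1.5, "z": 0, "ax": 0, "ay": 0, "az": 0, "grip": 255}, {"x": 0, "y": 1, "z": 0, "ax": 0, "ay": 0, "az": 0, "grip": 255}, {"x": 0, "y": 1, "z": 0, "ax": 0, "ay": 0, "az": 0, "grip": 255}]}}

```text
t: 15.3
eef_pos: [541.0, 155.3, 66.4]
tool_rot: [180.0, 0.1, 8.6]
wrist_force: [-1.2, 3.2, 0.2]
gripper_width: 0.004
grip_force: 1.3
```

Emit:
{"fn": "servo_tool", "kwargs": {"motion": [{"x": 0, "y": 1, "z": 0, "ax": 0, "ay": 0, "az": 0, "grip": 255}, {"x": 0, "y": 0, "z": 0, "ax": 0, "ay": 0, "az": 0, "grip": 255}]}}

```text
t: 15.5
eef_pos: [541.3, 154.2, 66.5]
tool_rot: [180.0, 0.0, 8.6]
wrist_force: [-1.0, 0.9, 0.2]
gripper_width: 0.004
grip_force: 0.7
```

Emit:
{"fn": "servo_tool", "kwargs": {"motion": [{"x": 0, "y": 1, "z": 0, "ax": 0, "ay": 0, "az": 0, "grip": 255}, {"x": 0, "y": 0, "z": 0, "ax": 0, "ay": 0, "az": 0, "grip": 255}]}}

```text
t: 15.7
eef_pos: [541.6, 153.3, 66.5]
tool_rot: [180.0, 0.0, 8.6]
wrist_force: [-1.9, 0.9, -0.7]
gripper_width: 0.003
grip_force: 0.8
```

```bash
python3 -c "
from h import *
goto([-63,-3,66],90)"
```

```text
t 15.7 stage now [-64.7  -2.9  66.5] yaw_s 89.9 F_stage [-1.2 -1.7 -0.7] shift [-0.1  1.7  0.5] turn [ 0.     0.    -0.001] j [ 16.  27. 108.  -0.  45.  97.]
```

Emit:
{"fn": "servo_tool", "kwargs": {"motion": [{"x": 0, "y": 1, "z": 0, "ax": 0, "ay": 0, "az": 0, "grip": 255}, {"x": 0, "y": 0, "z": 0, "ax": 0, "ay": 0, "az": 0, "grip": 255}]}}

```text
t: 15.9
eef_pos: [541.9, 152.4, 66.6]
tool_rot: [180.0, 0.0, 8.6]
wrist_force: [-1.4, 1.5, -0.9]
gripper_width: 0.0
grip_force: 0.9
```

Emit:
{"fn": "servo_tool", "kwargs": {"motion": [{"x": 0, "y": 1, "z": 0, "ax": 0, "ay": 0, "az": 0, "grip": 255}, {"x": 0, "y": 0, "z": 0, "ax": 0, "ay": 0, "az": 0, "grip": 255}]}}

```text
t: 16.1
eef_pos: [542.1, 151.3, 66.6]
tool_rot: [180.0, -0.0, 8.6]
wrist_force: [-1.7, 1.9, -0.5]
gripper_width: 0.003
grip_force: 0.9
```

Emit:
{"fn": "servo_tool", "kwargs": {"motion": [{"x": 0, "y": 1, "z": 0, "ax": 0, "ay": 0, "az": 0, "grip": 255}, {"x": 0, "y": 0, "z": 0, "ax": 0, "ay": 0, "az": 0, "grip": 255}]}}

```text
t: 16.3
eef_pos: [542.2, 150.4, 66.6]
tool_rot: [180.0, -0.0, 8.6]
wrist_force: [-1.4, 1.5, -1.0]
gripper_width: 0.004
grip_force: 0.9
```

```bash
python3 -c "
from h import *
goto([-63,-3,66],90)"
```

```text
t 16.3 stage now [-61.7  -2.8  66.6] yaw_s 90.0 F_stage [-1.7 -1.2 -1. ] shift [-0.2 -1.3  0.6] turn [ 0.    -0.    -0.001] j [ 15.  27. 108.  -0.  45.  97.]
```

Not yet at the stop (force still only friction); continuing in 1 mm steps.

Emit:
{"fn": "servo_tool", "kwargs": {"motion": [{"x": 0, "y": 1, "z": 0, "ax": 0, "ay": 0, "az": 0, "grip": 255}, {"x": 0, "y": 0, "z": 0, "ax": 0, "ay": 0, "az": 0, "grip": 255}]}}

```text
t: 16.5
eef_pos: [542.4, 149.4, 66.6]
tool_rot: [-180.0, -0.0, 8.6]
wrist_force: [-0.2, 2.2, -1.0]
gripper_width: 0.005
grip_force: 1.2
```

Emit:
{"fn": "servo_tool", "kwargs": {"motion": [{"x": 0, "y": 1, "z": 0, "ax": 0, "ay": 0, "az": 0, "grip": 255}, {"x": 0, "y": 0, "z": 0, "ax": 0, "ay": 0, "az": 0, "grip": 255}]}}

```text
t: 16.7
eef_pos: [542.4, 149.3, 66.6]
tool_rot: [-179.9, -0.0, 8.5]
wrist_force: [-4.1, 7.9, -1.6]
gripper_width: 0.0
grip_force: 4.0
```

```bash
python3 -c "
from h import *
goto([-63,-3,66],90)"
```

```text
t 16.7 stage now [-60.6  -2.8  66.6] yaw_s 89.9 F_stage [-8.4 -2.8 -1.6] shift [-0.2 -2.4  0.7] turn [-0.001 -0.    -0.001] j [ 15.  27. 108.   0.  45.  97.]
```

Force rose to 8 N against the stop. Backing off and going up, turning for the locking push.

Emit:
{"fn": "servo_tool", "kwargs": {"motion": [{"x": 0, "y": -4, "z": 0, "ax": 0, "ay": 0, "az": 0, "grip": 255}, {"x": 0, "y": -8, "z": 0, "ax": 0, "ay": 0, "az": 0, "grip": 255}, {"x": 0, "y": 0, "z": -20, "ax": 0, "ay": 0, "az": 0, "grip": 255}, {"x": 0, "y": 0, "z": -25, "ax": 0, "ay": 0, "az": 0, "grip": 255}, {"x": 0, "y": 0, "z": -25, "ax": 0, "ay": 0, "az": 0, "grip": 255}, {"x": 0, "y": 0, "z": 0, "ax": 0, "ay": 0, "az": -0.14, "grip": 255}, {"x": 0, "y": 0, "z": 0, "ax": 0, "ay": 0, "az": -0.14, "grip": 255}, {"x": 0, "y": 0, "z": 0, "ax": 0, "ay": 0, "az": -0.14, "grip": 255}, {"x": 0, "y": 0, "z": 0, "ax": 0, "ay": 0, "az": -0.14, "grip": 255}, {"x": 0, "y": 0, "z": 0, "ax": 0, "ay": 0, "az": -0.14, "grip": 255}, {"x": 0, "y": 0, "z": 0, "ax": 0, "ay": 0, "az": -0.14, "grip": 255}, {"x": 0, "y": 0, "z": 0, "ax": 0, "ay": 0, "az": -0.14, "grip": 255}, {"x": 0, "y": 0, "z": 0, "ax": 0, "ay": 0, "az": -0.14, "grip": 255}, {"x": 0, "y": 0, "z": 0, "ax": 0, "ay": 0, "az": -0.14, "grip": 255}, {"x": 0, "y": 0, "z": 0, "ax": 0, "ay": 0, "az": -0.14, "grip": 255}, {"x": 0, "y": 0, "z": 0, "ax": 0, "ay": 0, "az": -0.14, "grip": 255}, {"x": 0, "y": 0, "z": 0, "ax": 0, "ay": 0, "az": -0.03, "grip": 255}, {"x": 0, "y": 0, "z": 0, "ax": 0, "ay": 0, "az": 0, "grip": 255}]}}

```text
t: 18.5
eef_pos: [540.8, 160.5, 136.7]
tool_rot: [180.0, 0.0, 98.4]
wrist_force: [0.2, 0.2, 0.6]
gripper_width: 0.004
grip_force: 0.0
```

```bash
python3 -c "
from h import *
goto([67,46,72],180)"
```

```text
t 18.5 stage now [-71.9  -2.6 136.7] yaw_s 179.8 F_stage [-0.1  0.3  0.6] shift [-138.7   49.1   64.7] turn [ 0.     0.    -0.004] j [ 16.  21. 106.  -0.  53.   8.]
```

Emit:
{"fn": "servo_tool", "kwargs": {"motion": [{"x": -19.8, "y": 7, "z": 0, "ax": 0, "ay": 0, "az": 0, "grip": 255}, {"x": -19.8, "y": 7, "z": 0, "ax": 0, "ay": 0, "az": 0, "grip": 255}, {"x": -19.8, "y": 7, "z": 0, "ax": 0, "ay": 0, "az": 0, "grip": 255}, {"x": -19.8, "y": 7, "z": 0, "ax": 0, "ay": 0, "az": 0, "grip": 255}, {"x": -19.8, "y": 7, "z": 0, "ax": 0, "ay": 0, "az": 0, "grip": 255}, {"x": -19.8, "y": 7, "z": 0, "ax": 0, "ay": 0, "az": 0, "grip": 255}, {"x": -19.8, "y": 7, "z": 0, "ax": 0, "ay": 0, "az": 0, "grip": 255}, {"x": 0, "y": 0, "z": 0, "ax": 0, "ay": 0, "az": 0, "grip": 255}]}}

```text
t: 19.3
eef_pos: [610.9, 28.8, 136.7]
tool_rot: [179.9, 0.0, 98.3]
wrist_force: [0.4, 0.8, -0.6]
gripper_width: 0.004
grip_force: 0.0
```

```bash
python3 -c "
from h import *
goto([67,46,72],180)
from station import camera
import cv2
a=camera('wrist')['frame'];b=camera('top')['frame'][80:290,150:460]
cv2.imwrite('pics/w5.png',cv2.hconcat([cv2.resize(a,(400,300)),cv2.resize(b,(400,300))])[:,:,::-1])"
```

```text
t 19.3 stage now [ 68.8  46.9 136.7] yaw_s 179.6 F_stage [-0.8  0.5 -0.6] shift [ 1.9 -1.  64.7] turn [ 0.001  0.001 -0.007] j [  3.  25. 100.  -0.  55.  -6.]
```

View pics/w5.png

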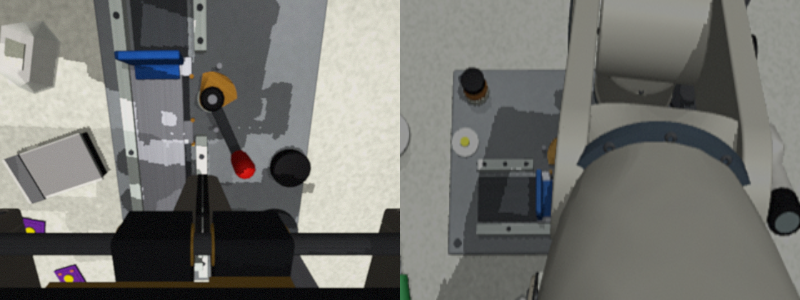

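Emit:
{"fn": "servo_tool", "kwargs": {"motion": [{"x": 0, "y": 0, "z": 25, "ax": 0, "ay": 0, "az": 0, "grip": 255}, {"x": 0, "y": 0, "z": 20, "ax": 0, "ay": 0, "az": 0, "grip": 255}, {"x": 0, "y": 0, "z": 12, "ax": 0, "ay": 0, "az": 0, "grip": 255}, {"x": 0, "y": 0, "z": 8, "ax": 0, "ay": 0, "az": 0, "grip": 255}, {"x": 0, "y": 5, "z": 0, "ax": 0, "ay": 0, "az": 0, "grip": 255}, {"x": 0, "y": 4, "z": 0, "ax": 0, "ay": 0, "az": 0, "grip": 255}, {"x": 0, "y": 0, "z": 0, "ax": 0, "ay": 0, "az": 0, "grip": 255}]}}

```text
t: 20.1
eef_pos: [620.1, 32.2, 72.6]
tool_rot: [179.9, 0.0, 98.5]
wrist_force: [-0.1, 1.0, 0.7]
gripper_width: 0.004
grip_force: 0.0
```

```bash
python3 -c "
from h import *
goto([67,61,72],180)
def pose(f):
    y=180+f-25*max(0,1-(f-25)/60); a=np.radians(f); b=np.radians(y+90)
    # tool y dir (z down) = yaw-90
    ty=np.array([np.sin(np.radians(y)),-np.cos(np.radians(y))])
    return np.array([75*np.cos(a),58+75*np.sin(a)])-29*ty,y
F=np.r_[25:145.1:5]
for f0,f1 in zip(F,F[1:]):
    p,y=pose(f0);q,z=pose(f1);a=np.radians(y);d=q-p
    print(f1,p.round(0),y.round(1),(d@[np.cos(a),np.sin(a)]).round(1),(d@[np.sin(a),-np.cos(a)]).round(1),-np.radians(z-y).round(3))
"
```

```text
t 20.1 stage now [66.9 56.5 72.6] yaw_s 179.9 F_stage [-1.   0.   0.7] shift [-0.1  4.5  0.6] turn [ 0.002  0.    -0.002] j [  3.  30. 101.   0.  49.  -6.]
30.0 [68. 61.] 180.0 -0.6 6.0 -0.124
35.0 [69. 67.] 187.1 -0.8 6.1 -0.124
40.0 [69. 73.] 194.2 -1.0 6.2 -0.124
45.0 [68. 79.] 201.2 -1.2 6.3 -0.124
50.0 [67. 86.] 208.3 -1.4 6.4 -0.124
55.0 [65. 92.] 215.4 -1.7 6.5 -0.124
60.0 [63. 98.] 222.5 -1.9 6.5 -0.124
65.0 [ 60. 104.] 229.6 -2.1 6.6 -0.124
70.0 [ 56. 110.] 236.7 -2.3 6.6 -0.124
75.0 [ 52. 116.] 243.8 -2.6 6.7 -0.124
80.0 [ 47. 121.] 250.8 -2.8 6.7 -0.124
85.0 [ 41. 126.] 257.9 -3.1 6.7 -0.124
90.0 [ 35. 130.] 265.0 -2.2 6.6 -0.087
95.0 [ 29. 133.] 270.0 -2.2 6.6 -0.087
100.0 [ 22. 135.] 275.0 -2.2 6.6 -0.087
105.0 [ 16. 137.] 280.0 -2.2 6.6 -0.087
110.0 [  9. 138.] 285.0 -2.2 6.6 -0.087
115.0 [  2. 138.] 290.0 -2.2 6.6 -0.087
120.0 [ -5. 138.] 295.0 -2.2 6.6 -0.087
125.0 [-12. 137.] 300.0 -2.2 6.6 -0.087
130.0 [-19. 136.] 305.0 -2.2 6.6 -0.087
135.0 [-26. 134.] 310.0 -2.2 6.6 -0.087
140.0 [-33. 132.] 315.0 -2.2 6.6 -0.087
145.0 [-39. 128.] 320.0 -2.2 6.6 -0.087
```

```bash
cat > plan.py <<'E'
from h import *
def run(F,yaw,axis,off):
    def pose(f):
        y=yaw(f); a=np.radians(f); Y=np.radians(y); ex=np.array([np.cos(Y),np.sin(Y)]); ey=np.array([np.sin(Y),-np.cos(Y)])
        return np.array([75*np.cos(a),58+75*np.sin(a)])-off*(ex if axis=="x" else ey),y,ex,ey
    for f0,f1 in zip(F,F[1:]):
        p,y,ex,ey=pose(f0);q,z,_,_=pose(f1);d=q-p
        print(f1,p.round(0),round(y,1),(d@ex).round(1),(d@ey).round(1),-np.radians(z-y).round(3))
E
python3 -c "
from plan import *
run(np.r_[25:55.1:5],lambda f:180+15*(f-25)/25,'y',29)
print()
run(np.r_[50:150.1:5],lambda f:f+90 if f>80 else 165+(f-50)/6,'x',21)"
```

```text
30.0 [68. 61.] 180.0 1.5 5.8 -0.052
35.0 [66. 67.] 183.0 1.7 5.7 -0.052
40.0 [64. 72.] 186.0 1.9 5.6 -0.052
45.0 [62. 78.] 189.0 2.1 5.5 -0.052
50.0 [59. 83.] 192.0 2.3 5.4 -0.052
55.0 [56. 87.] 195.0 2.5 5.2 -0.052

55.0 [ 68. 110.] 165.0 6.0 2.8 -0.015
60.0 [ 63. 114.] 165.8 6.2 2.4 -0.015
65.0 [ 58. 118.] 166.7 6.3 1.9 -0.015
70.0 [ 52. 121.] 167.5 6.4 1.4 -0.015
75.0 [ 46. 124.] 168.3 6.5 1.0 -0.015
80.0 [ 40. 126.] 169.2 6.5 0.5 -0.015
85.0 [ 34. 128.] 170.0 6.6 1.5 -0.087
90.0 [ 27. 131.] 175.0 6.6 1.5 -0.087
95.0 [ 21. 133.] 180.0 6.6 1.5 -0.087
100.0 [ 14. 135.] 185.0 6.6 1.5 -0.087
105.0 [  8. 136.] 190.0 6.6 1.5 -0.087
110.0 [  1. 136.] 195.0 6.6 1.5 -0.087
115.0 [ -6. 136.] 200.0 6.6 1.5 -0.087
120.0 [-13. 135.] 205.0 6.6 1.5 -0.087
125.0 [-19. 133.] 210.0 6.6 1.5 -0.087
130.0 [-26. 131.] 215.0 6.6 1.5 -0.087
135.0 [-32. 129.] 220.0 6.6 1.5 -0.087
140.0 [-38. 126.] 225.0 6.6 1.5 -0.087
145.0 [-44. 122.] 230.0 6.6 1.5 -0.087
150.0 [-49. 118.] 235.0 6.6 1.5 -0.087
```

Emit:
{"fn": "servo_tool", "kwargs": {"motion": [{"x": 0, "y": 2.5, "z": 0, "ax": 0, "ay": 0, "az": 0, "grip": 255}, {"x": 0, "y": 2, "z": 0, "ax": 0, "ay": 0, "az": 0, "grip": 255}, {"x": 1.5, "y": 5.8, "z": 0, "ax": 0, "ay": 0, "az": -0.052, "grip": 255}, {"x": 1.7, "y": 5.7, "z": 0, "ax": 0, "ay": 0, "az": -0.052, "grip": 255}, {"x": 1.9, "y": 5.6, "z": 0, "ax": 0, "ay": 0, "az": -0.052, "grip": 255}, {"x": 2.1, "y": 5.5, "z": 0, "ax": 0, "ay": 0, "az": -0.052, "grip": 255}, {"x": 2.3, "y": 5.4, "z": 0, "ax": 0, "ay": 0, "az": -0.052, "grip": 255}, {"x": 0, "y": 0, "z": 0, "ax": 0, "ay": 0, "az": 0, "grip": 255}]}}

```text
t: 20.9
eef_pos: [648.0, 48.9, 71.7]
tool_rot: [180.0, 0.0, 113.5]
wrist_force: [0.2, 0.6, -0.4]
gripper_width: 0.005
grip_force: 0.0
```

```bash
python3 -c "
from h import *
goto([74,108,72],165)
from station import camera
import cv2
a=camera('wrist')['frame']
cv2.imwrite('pics/w6.png',a[:,:,::-1])"
```

```text
t 20.9 stage now [54.6 86.6 71.7] yaw_s 194.8 F_stage [-0.6  0.2 -0.4] shift [-24.3  15.7  -0.3] turn [0.    0.    0.521] j [  4.  32.  97.  -0.  51. -19.]
```

View pics/w6.png

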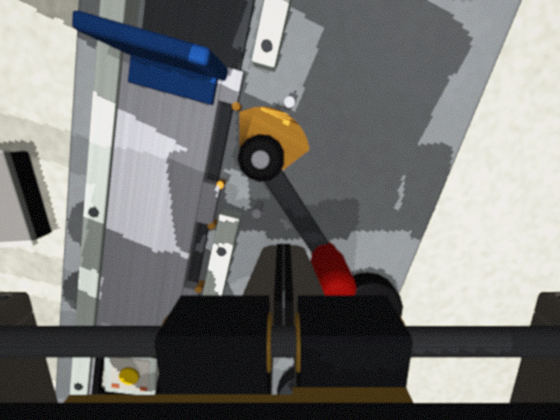

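Emit:
{"fn": "servo_tool", "kwargs": {"motion": [{"x": 0, "y": -4, "z": 0, "ax": 0, "ay": 0, "az": 0, "grip": 255}, {"x": 0, "y": -6, "z": 0, "ax": 0, "ay": 0, "az": 0, "grip": 255}, {"x": 0, "y": 0, "z": 0, "ax": 0, "ay": 0, "az": 0.13, "grip": 255}, {"x": 0, "y": 0, "z": 0, "ax": 0, "ay": 0, "az": 0.13, "grip": 255}, {"x": 0, "y": 0, "z": 0, "ax": 0, "ay": 0, "az": 0.13, "grip": 255}, {"x": 0, "y": 0, "z": 0, "ax": 0, "ay": 0, "az": 0.13, "grip": 255}, {"x": -9, "y": 0, "z": 0, "ax": 0, "ay": 0, "az": 0, "grip": 255}, {"x": -9, "y": 0, "z": 0, "ax": 0, "ay": 0, "az": 0, "grip": 255}, {"x": 0, "y": 0, "z": 0, "ax": 0, "ay": 0, "az": 0, "grip": 255}]}}

```text
t: 21.85
eef_pos: [636.0, 25.2, 71.6]
tool_rot: [-180.0, 0.0, 83.7]
wrist_force: [-0.4, -0.9, -0.7]
gripper_width: 0.004
grip_force: 0.0
```

```bash
python3 -c "
from h import *
goto([76,108,72],165)"
```

```text
t 21.9 stage now [76.1 71.2 71.6] yaw_s 165.1 F_stage [ 0.8 -0.5 -0.7] shift [ 9.6 35.6 -0.4] turn [-0.     0.     0.002] j [ 2. 32. 99. -0. 50.  8.]
```

Emit:
{"fn": "servo_tool", "kwargs": {"motion": [{"x": 0, "y": 9, "z": 0, "ax": 0, "ay": 0, "az": 0, "grip": 255}, {"x": 1, "y": 9, "z": 0, "ax": 0, "ay": 0, "az": 0, "grip": 255}, {"x": 2, "y": 9, "z": 0, "ax": 0, "ay": 0, "az": 0, "grip": 255}, {"x": 2, "y": 9, "z": 0, "ax": 0, "ay": 0, "az": 0, "grip": 255}, {"x": 4, "y": 0, "z": 0, "ax": 0, "ay": 0, "az": 0, "grip": 255}, {"x": 4, "y": 0, "z": 0, "ax": 0, "ay": 0, "az": 0, "grip": 255}, {"x": 4, "y": 0.5, "z": 0, "ax": 0, "ay": 0, "az": 0, "grip": 255}, {"x": 4, "y": 1.5, "z": 0, "ax": 0, "ay": 0, "az": -0.01, "grip": 255}, {"x": 4, "y": 1.5, "z": 0, "ax": 0, "ay": 0, "az": -0.01, "grip": 255}]}}

```text
t: 22.75
eef_pos: [678.7, 47.4, 71.8]
tool_rot: [180.0, 0.0, 84.8]
wrist_force: [2.2, -2.6, -0.1]
gripper_width: 0.008
grip_force: 1.5
```

```bash
python3 -c "
from h import *
goto([58,118,72],166.5)"
```

```text
t 22.8 stage now [ 60.6 116.7  71.8] yaw_s 166.2 F_stage [ 2.9  1.8 -0.1] shift [ 2.8  0.6 -0.2] turn [ 0.001  0.    -0.005] j [ 4. 35. 93. -0. 53.  9.]
```

Emit:
{"fn": "servo_tool", "kwargs": {"motion": [{"x": 4.4, "y": 1.5, "z": 0, "ax": 0, "ay": 0, "az": -0.015, "grip": 255}, {"x": 6.4, "y": 1.4, "z": 0, "ax": 0, "ay": 0, "az": -0.015, "grip": 255}, {"x": 6.5, "y": 1, "z": 0, "ax": 0, "ay": 0, "az": -0.015, "grip": 255}, {"x": 6.5, "y": 0.5, "z": 0, "ax": 0, "ay": 0, "az": -0.015, "grip": 255}, {"x": 6.6, "y": 1.5, "z": 0, "ax": 0, "ay": 0, "az": -0.087, "grip": 255}, {"x": 6.6, "y": 1.5, "z": 0, "ax": 0, "ay": 0, "az": -0.087, "grip": 255}, {"x": 6.6, "y": 1.5, "z": 0, "ax": 0, "ay": 0, "az": -0.087, "grip": 255}, {"x": 6.6, "y": 1.5, "z": 0, "ax": 0, "ay": 0, "az": -0.087, "grip": 255}, {"x": 6.6, "y": 1.5, "z": 0, "ax": 0, "ay": 0, "az": -0.087, "grip": 255}]}}

```text
t: 23.65
eef_pos: [687.3, 105.2, 71.6]
tool_rot: [180.0, -0.0, 113.4]
wrist_force: [0.7, -0.8, -0.4]
gripper_width: 0.002
grip_force: 1.1
```

```bash
python3 -c "
from h import *
goto([8,136,72],190)"
```

```text
t 23.6 stage now [  4.8 133.9  71.6] yaw_s 194.8 F_stage [ 0.9  0.5 -0.4] shift [-3.6  1.3 -0.4] turn [ 0.    -0.     0.083] j [  9.  36.  91.   0.  54. -15.]
```

Emit:
{"fn": "servo_tool", "kwargs": {"motion": [{"x": 6.4, "y": 1.8, "z": 0, "ax": 0, "ay": 0, "az": -0.087, "grip": 255}, {"x": 6.4, "y": 1.8, "z": 0, "ax": 0, "ay": 0, "az": -0.087, "grip": 255}, {"x": 6.4, "y": 1.8, "z": 0, "ax": 0, "ay": 0, "az": -0.087, "grip": 255}, {"x": 6.4, "y": 1.5, "z": 0, "ax": 0, "ay": 0, "az": -0.087, "grip": 255}, {"x": 6.4, "y": 1.5, "z": 0, "ax": 0, "ay": 0, "az": -0.087, "grip": 255}, {"x": 0, "y": 0, "z": 0, "ax": 0, "ay": 0, "az": 0, "grip": 255}]}}

```text
t: 24.25
eef_pos: [676.2, 136.7, 71.5]
tool_rot: [-180.0, -0.1, 138.2]
wrist_force: [0.3, -0.0, -0.5]
gripper_width: 0.004
grip_force: 0.0
```

```bash
python3 -c "
from h import *
goto([-26,131,72],215)"
```

```text
t 24.2 stage now [-28.  127.6  71.5] yaw_s 219.6 F_stage [ 0.1  0.3 -0.5] shift [-3.7  1.3 -0.5] turn [-0.    -0.001  0.08 ] j [ 11.  35.  91.   0.  53. -37.]
```

Emit:
{"fn": "servo_tool", "kwargs": {"motion": [{"x": 5, "y": 1.5, "z": 0, "ax": 0, "ay": 0, "az": -0.07, "grip": 255}, {"x": 5, "y": 1.5, "z": 0, "ax": 0, "ay": 0, "az": -0.07, "grip": 255}, {"x": 4, "y": 1, "z": 0, "ax": 0, "ay": 0, "az": -0.05, "grip": 255}, {"x": 3, "y": 1, "z": 0, "ax": 0, "ay": 0, "az": -0.04, "grip": 255}, {"x": 0, "y": 0, "z": 0, "ax": 0, "ay": 0, "az": 0, "grip": 255}]}}

```text
t: 24.75
eef_pos: [665.9, 150.0, 71.5]
tool_rot: [-180.0, -0.0, 151.2]
wrist_force: [0.8, -0.4, -0.7]
gripper_width: 0.008
grip_force: 0.0
```

```bash
cat >> h.py <<'E'
def lev():
    from station import monitor
    s=monitor.get_state(); p=W2S(s["eef_pos"]); y=np.radians(s["tool_rot"][2]-P[2]); ex=np.array([np.cos(y),np.sin(y)])
    d=p[:2]-[0,58]; # grip: (75cos f,75 sin f).ex = d.ex+21 ; angle f=yaw-90+e: 75 sin(e)=d.ex+21
    f=np.degrees(y)-90+np.degrees(np.arcsin((d@ex+21)/75)); F=s["wrist_force"][:2]; w=y+np.radians(P[2])
    print("t",round(s["t"],1),"phi if touching",round(f,1),"side offset",round(d@[np.sin(y),-np.cos(y)],1),"Fpush",round(-(F@[np.cos(w),np.sin(w)]),1))
E
python3 -c "
from h import *
lev()"
```

```text
t 24.8 phi if touching 141.2 side offset 71.2 Fpush 0.9
```

Emit:
{"fn": "servo_tool", "kwargs": {"motion": [{"x": 2, "y": 0.5, "z": 0, "ax": 0, "ay": 0, "az": -0.03, "grip": 255}, {"x": 2, "y": 0.5, "z": 0, "ax": 0, "ay": 0, "az": -0.03, "grip": 255}, {"x": 2, "y": 0.5, "z": 0, "ax": 0, "ay": 0, "az": -0.03, "grip": 255}, {"x": 0, "y": 0, "z": 0, "ax": 0, "ay": 0, "az": 0, "grip": 255}]}}

```text
t: 25.15
eef_pos: [661.4, 153.7, 71.6]
tool_rot: [180.0, -0.0, 156.5]
wrist_force: [0.7, 0.3, 0.1]
gripper_width: 0.005
grip_force: 0.5
```

Emit:
{"fn": "servo_tool", "kwargs": {"motion": [{"x": 1.3, "y": 0.3, "z": 0, "ax": 0, "ay": 0, "az": -0.015, "grip": 255}, {"x": 1.3, "y": 0.3, "z": 0, "ax": 0, "ay": 0, "az": -0.015, "grip": 255}, {"x": 0, "y": 0, "z": 0, "ax": 0, "ay": 0, "az": 0, "grip": 255}]}}

```text
t: 25.45
eef_pos: [659.3, 155.2, 71.7]
tool_rot: [180.0, -0.0, 158.2]
wrist_force: [1.4, 0.3, 0.4]
gripper_width: 0.004
grip_force: 0.6
```

```bash
python3 -c "
from h import *
lev()"
```

```text
t 25.4 phi if touching 147.8 side offset 70.4 Fpush 1.2
```

Emit:
{"fn": "servo_tool", "kwargs": {"motion": [{"x": 1, "y": 0.3, "z": 0, "ax": 0, "ay": 0, "az": -0.012, "grip": 255}, {"x": 1, "y": 0.3, "z": 0, "ax": 0, "ay": 0, "az": -0.012, "grip": 255}, {"x": 0, "y": 0, "z": 0, "ax": 0, "ay": 0, "az": 0, "grip": 255}]}}

```text
t: 25.75
eef_pos: [657.7, 156.5, 71.6]
tool_rot: [-180.0, -0.0, 159.5]
wrist_force: [1.2, 0.7, 0.5]
gripper_width: 0.005
grip_force: 0.6
```

Emit:
{"fn": "servo_tool", "kwargs": {"motion": [{"x": 1, "y": 0, "z": 0, "ax": 0, "ay": 0, "az": 0, "grip": 255}, {"x": 0, "y": 0, "z": 0, "ax": 0, "ay": 0, "az": 0, "grip": 255}]}}

```text
t: 25.95
eef_pos: [656.8, 156.8, 71.6]
tool_rot: [180.0, -0.0, 159.5]
wrist_force: [1.5, 0.7, -0.3]
gripper_width: 0.004
grip_force: 0.7
```

```bash
python3 -c "
from h import *
lev()"
```

```text
t 25.9 phi if touching 150.2 side offset 70.4 Fpush 1.1
```

Emit:
{"fn": "servo_tool", "kwargs": {"motion": [{"x": 1, "y": 0, "z": 0, "ax": 0, "ay": 0, "az": 0, "grip": 255}, {"x": 0, "y": 0, "z": 0, "ax": 0, "ay": 0, "az": 0, "grip": 255}]}}

```text
t: 26.15
eef_pos: [656.4, 156.9, 71.7]
tool_rot: [180.0, 0.1, 159.5]
wrist_force: [4.4, -0.5, -0.4]
gripper_width: 0.005
grip_force: 2.0
```

Emit:
{"fn": "servo_tool", "kwargs": {"motion": [{"x": 1, "y": 0, "z": 0, "ax": 0, "ay": 0, "az": 0, "grip": 255}, {"x": 0, "y": 0, "z": 0, "ax": 0, "ay": 0, "az": 0, "grip": 255}]}}

```text
t: 26.35
eef_pos: [656.2, 157.1, 71.8]
tool_rot: [180.0, 0.1, 159.5]
wrist_force: [6.3, -3.5, -2.7]
gripper_width: 0.007
grip_force: 3.8
```

```bash
python3 -c "
from h import *
lev()"
```

```text
t 26.4 phi if touching 150.6 side offset 70.5 Fpush 7.1
```

Locked stop reached (7 N, lever at about 150°). Backing off, going up, and clearing the view.

Emit:
{"fn": "servo_tool", "kwargs": {"motion": [{"x": -4, "y": 0, "z": 0, "ax": 0, "ay": 0, "az": 0, "grip": 255}, {"x": -8, "y": 0, "z": 0, "ax": 0, "ay": 0, "az": 0, "grip": 255}, {"x": 0, "y": 0, "z": -20, "ax": 0, "ay": 0, "az": 0, "grip": 255}, {"x": 0, "y": 0, "z": -40, "ax": 0, "ay": 0, "az": 0, "grip": 255}, {"x": 0, "y": 0, "z": -50, "ax": 0, "ay": 0, "az": 0, "grip": 255}, {"x": 0, "y": 0, "z": -50, "ax": 0, "ay": 0, "az": 0, "grip": 255}, {"x": 0, "y": 0, "z": -50, "ax": 0, "ay": 0, "az": 0, "grip": 255}, {"x": 0, "y": 0, "z": -50, "ax": 0, "ay": 0, "az": 0, "grip": 255}, {"x": 0, "y": 0, "z": -50, "ax": 0, "ay": 0, "az": 0, "grip": 255}, {"x": 20, "y": -35, "z": 0, "ax": 0, "ay": 0, "az": 0, "grip": 255}, {"x": 20, "y": -35, "z": 0, "ax": 0, "ay": 0, "az": 0, "grip": 255}, {"x": 20, "y": -35, "z": 0, "ax": 0, "ay": 0, "az": 0, "grip": 255}, {"x": 20, "y": -35, "z": 0, "ax": 0, "ay": 0, "az": 0, "grip": 255}, {"x": 0, "y": 0, "z": 0, "ax": 0, "ay": 0, "az": 0, "grip": 255}]}}

```text
t: 27.75
eef_pos: [539.0, 47.8, 382.1]
tool_rot: [-179.9, -0.1, 159.4]
wrist_force: [-0.4, 0.5, -0.5]
gripper_width: 0.007
grip_force: 0.0
```

```bash
python3 -c "
from h import *
goto([0,0,400],180)
from station import camera
import cv2
a=camera('scene')['frame'];b=camera('wrist')['frame']
cv2.imwrite('pics/w7.png',cv2.hconcat([cv2.resize(b,(400,300)),cv2.resize(a[50:350,130:470],(400,300))])[:,:,::-1])"
```

```text
t 27.8 stage now [ 39.3 -21.3 382.1] yaw_s 240.8 F_stage [-0.6 -0.3 -0.5] shift [  0.6  44.7 -18. ] turn [-0.002 -0.     1.061] j [  5.   6.  93.  -0.  81. -64.]
```

View pics/w7.png

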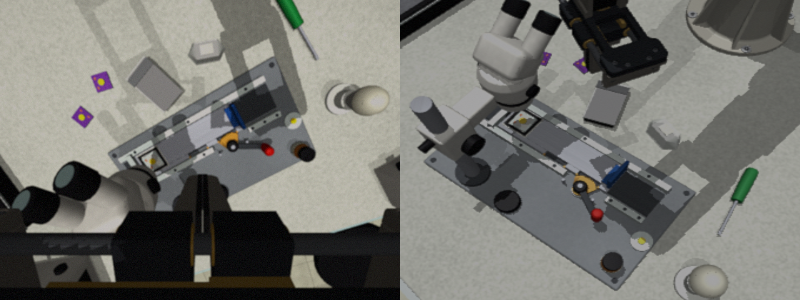

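The views show the lever back at its locked angle (grip at (597,214) in the right half), the carriage forward with the board in its nest at (522,120), and the bystanders undisturbed. The robot is clear of everything.

```bash
python3 -c "
from station import finish_job
print(finish_job())"
```

```text
the job is handed in; nothing more can be done
None
```

The job is handed in: I released the lever, pushed the carriage home against its stop and swung the lever back to its locked stop, with the board still in its nest, the surroundings undisturbed in the last pictures, contact forces read at about 8 N at most, and about 28 s used of the 72 s allowed.

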